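# Check the balance with the 200 g weight and put the weight away

## Task

Four steel check weights have come out of the ultrasonic cleaner and stand in its blue drain tray: stand the 200 g one, the second largest, gently upright in the middle of the balance's pan, let go of it, and press the orange calibration key fully down while the weight stands there. Then stand that weight upright in the open wooden case, gently again, and shut the lid fully. Leave the other weights, the beaker and the jar where they are.

Things in the scene. Friction and masses are not known exactly. Their poses are not given: they have to be found in the camera images.
- weight_50: 50 g check weight, the smallest of four, stays in the tray: polished steel cylinder 19 mm across and 20 mm high with a narrower knob (11.8 mm across) on top, 30 mm high in all; origin at the centre of its underside, z up
- weight_100: 100 g check weight, second smallest, stays in the tray: polished steel cylinder 24 mm across and 26 mm high with a narrower knob (14.9 mm across) on top, 38 mm high in all; origin at the centre of its underside, z up
- weight_200: 200 g check weight, second largest of the four look-alikes: the one to use; mass 0.2 kg: polished steel cylinder 30 mm across and 32 mm high with a narrower knob (18.6 mm across) on top, 47 mm high in all; origin at the centre of its underside, z up
- weight_500: 500 g check weight, the largest, stays in the tray: polished steel cylinder 40 mm across and 46 mm high with a narrower knob (24.8 mm across) on top, 66 mm high in all; origin at the centre of its underside, z up
- tray: the ultrasonic cleaner's blue plastic drain tray, 200 x 200 x 22 mm, open on top, walls and floor 4 mm, fixed; the four weights stand upright on its floor in a two-by-two layout about 80 mm apart, sizes in any order; origin at the centre of its underside, its sides along its x and y; may be to the left or the right of the balance
- balance: white top-loading balance, fixed: 200 mm wide (y), about 280 mm long (x from -140 to +140), front with display and key faces its -x (the robot); key deck (x from -140 to -60) is 50 mm high, the body behind it (x from -60 to +140) 72 mm high; origin at the centre of its underside
- pan (a point): centre of the top face of the balance's round steel pan, 120 mm across, rigid, top face 82 mm above the table and 10 mm above the balance's body; 45 mm along the balance's +x from its origin; axes as the balance's
- key_top (a point): centre of the top of the orange round calibration key (24 mm across, in a grey collar 40 mm across) on the balance's front deck, to the left of the display seen from the robot; at rest it stands 71 mm above the table; pressed straight down; z up
- key (a joint): travel of the orange key: 0 at rest, 0.005 m fully down; sprung, about 5 N holds it fully down, comes up by itself
- case: dark wooden weight case, fixed: 120 mm (x) x 140 mm (y) x 60 mm high without the lid, walls and floor 5 mm, blue lining, open on top; origin at the centre of its underside; its lid is hinged along its +x rim (hinge line at x = +60 mm, 60.5 mm above its underside); on the other side of the balance from the tray
- lid_edge (a point): middle of the free edge of the case's lid (a flat plain dark wooden plate 120 x 140 mm, 6 mm thick, with a small brass clasp plate), 120 mm from the hinge line, half way through the thickness; the frame turns with the lid: z is the lid's outer face normal (up when shut), x points from this edge to the hinge
- lid (a joint): angle of the case's lid: 0 shut flat on the case, pi/2 upright, at most 1.9 rad leaning back; starts open; a stiff hinge that stays where it is left, about 1 N at the free edge moves it
- beaker: empty glass beaker, 64 mm across, 85 mm high; a bystander; origin at its underside
- jar: white jar with a green cap, 56 mm across, 70 mm high; a bystander; origin at its underside

How it is judged:
On the way, in this order (a step that is already met when the one before it is completed fails the run):
1. the 200 g weight stands upright on the pan, its centre within 35 mm of the pan's centre, released and still (horizontal distance between weight_200 and pan below 0.035 m and z of weight_200 in the frame of pan between -0.005 and 0.005 m and angle between weight_200's own z axis and vertical below 0.1 rad and contact force between weight_200 and the fingers below 0.1 N and linear speed of weight_200 below 0.02 m/s), for 0.2 s.
2. the orange key is pressed down at least 4 mm while the released weight stands on the pan (horizontal distance between weight_200 and pan below 0.035 m and z of weight_200 in the frame of pan between -0.005 and 0.005 m and angle between weight_200's own z axis and vertical below 0.1 rad and contact force between weight_200 and the fingers below 0.1 N and value of joint key above 0.004 m), for 0.05 s.
3. the 200 g weight stands upright on the floor of the case, released, with the lid still open (x of weight_200 in the frame of case between -0.055 and 0.055 m and y of weight_200 in the frame of case between -0.065 and 0.065 m and z of weight_200 in the frame of case below 0.01 m and angle between weight_200's own z axis and vertical below 0.15 rad and contact force between weight_200 and the fingers below 0.1 N and value of joint lid above 0.5 rad and linear speed of weight_200 below 0.02 m/s), for 0.2 s.
4. the lid is shut over it (x of weight_200 in the frame of case between -0.055 and 0.055 m and y of weight_200 in the frame of case between -0.065 and 0.065 m and z of weight_200 in the frame of case below 0.01 m and angle between weight_200's own z axis and vertical below 0.15 rad and contact force between weight_200 and the fingers below 0.1 N and value of joint lid below 0.06 rad), for 0.2 s.
At the end, for the whole second after the job is handed in: the 200 g weight stands upright (within 0.15 rad), released and at rest on the floor of the case, the lid is shut to within 0.06 rad, the key is up again, and the three other weights stand upright in the tray within 30 mm of where they started (all of step 4 and velocity of joint lid between -0.05 and 0.05 rad/s and linear speed of weight_200 below 0.02 m/s and value of joint key below 0.002 m and angle between each of weight_50, weight_100, weight_500's own z axis and vertical below 0.15 rad and distance of each of weight_50, weight_100, weight_500 from where it was at the start of the episode below 0.03 m); the robot touches nothing.
It fails at once if the 200 g weight is banged down on the balance or the case (over 40 N) (contact force between weight_200 and balance above 40 N or contact force between weight_200 and case above 40 N).
It fails at once if another weight is moved more than 30 mm or knocked over (distance of any of weight_50, weight_100, weight_500 from where it was at the start of the episode above 0.03 m or angle between any of weight_50, weight_100, weight_500's own z axis and vertical above 0.5 rad).
It fails at once if the beaker or the jar is moved more than 30 mm (distance of any of beaker, jar from where it was at the start of the episode above 0.03 m).
It also fails if it takes over 72 s, if anything falls off the work surface, if the arm or the gripper's body presses on something with over 40 N, if the wrist force passes 120 N, or if a joint passes its speed limit or range.

## Robot

A 6-joint arm with a two-finger parallel gripper is mounted at the origin on the work surface. World frame = base frame: x ahead of the robot, y to its left, z up, the work surface at z = 0. Lengths are in m, angles in rad, forces in N, time in s.
With the tool pointing down it reaches from about 0.325 to 0.85 m from the base axis. Payload 4.4 kg.
Tool frame: the origin (TCP) lies midway between the tips of the shut fingers; the grasp point (between the pads) lies 19 mm behind it; z points along the fingers, y is the line along which they close (so a half turn about z gives the same grasp; the last joint's range is limited). The gripper opens to 94 mm and grips with 3 to 60 N. Pads are 16 mm wide; open, the fingers measure 119 mm over their backs; the gripper's body (75 mm by 177 mm) begins 78 mm behind the grasp point.
Start: joints at [1.056, 0.207, 1.542, -0, 1.393, -0.15], TCP at [0.205, 0.537, 0.205] pointing down, gripper open.
Joint ranges: [-2.73, 2.73], [-0.86, 2.22], [0.23, 2.46], [-1.11, 4.25], [0.08, 2.63], [-2.82, 2.82]. Speed limits (rad/s): [2.79, 2.79, 3.14, 3.14, 3.14, 3.14].

## Interface

Orientations are given as a unit quaternion [w, x, y, z].
In Python, from bench import env, imaging, order gives the robot as it stands.
- The arm moves only by the shell command python3 -m inch 'ROWS'. ROWS is a JSON object of lists of equal length, an entry for each row: "linear": the shift along the tool's x, y, z in m, a list of three; "spin": the turn about the tool's z in rad; "jaw": the opening, from 0 (shut) to 1 (fully open). In form: {"linear": [[x, y, z], ...], "spin": [spin, ...], "jaw": [jaw, ...]}. A call has 1 to 20 rows; each row is the pose to reach, as a shift and turn from the pose commanded when the call began, along the tool's axes at that moment; what a row does not reach only later rows make up. A row lasts 1/8 s, in which the tool goes at most 62.5 mm and 10.7 degrees, less where a joint would pass 70% of its speed; a pose out of reach is approached as far as the arm can. A call with a gripper value outside its range is refused whole. The fingers move at their own pace and stop on an object; the grip force is fixed at half the most. Time passes only in rows, so rows that repeat a pose let the fingers close. It gives the time, the measured TCP pose, the force, the opening and the grip force at its end, in the units of the state.
- env.observe(): the state, without advancing time (a new reading comes with each control period).
- imaging.camera(name): name is "scene" or "top"; returns a dict with "color" (480x640x3 uint8, blue, green, red), "camera_matrix" (3x3 intrinsics, pixels), "pose" (4x4, takes a point from camera to world coordinates). Camera axes: x right, y up, looking along -z (the intrinsics and any distortion apply to the point x, -y, -z); pixel columns grow to the right and rows downward; lengths in m; the calibration is good to about 2 mm. A picture is of the moment at which its call begins. There is no depth.
- order.finish_job(): hands the job in; it is judged then, once.
The state is a dict: "time_s": time; "joint_positions": joint angles; "dq": joint speeds; "tau": joint torques, N m; "position": TCP position; "eef_rot": TCP orientation; "force": force on the tool from outside, world axes, zero at the start; "ft_torque": the same for the moment, N m; "grip_width": finger opening in m; "finger_force": force on a finger pad.
Only numpy, scipy, OpenCV 4.12 (cv2) and the standard library are available. Lean on these libraries where they do the work, as an engineer would, in place of code of your own. Each camera call takes 0.05 s, during which the arm holds its last target. There are 200 camera calls.

## Working session

There is one attempt and no reset: what is moved stays moved. The work goes in short steps, Python scripts to look and compute and a shell command to move; the robot and the scene stay as the last step left them, time stands still between calls to the robot, and variables do not carry over. Pictures are saved under pics/ and viewed, at most 10 in all, crops included, and the job is handed in when it is done.

```bash
mkdir -p pics; ls; python3 - <<'E'
from bench import env, imaging, order
import cv2
for n in("scene","top"):
    c=imaging.camera(n); cv2.imwrite(f"pics/{n}0.png",c["color"]); print(n,c["camera_matrix"],c["pose"].round(4),c.keys())
print(env.observe())
E
```

```text
pics
scene [[444.05057821   0.         327.52064208]
 [  0.         444.05057821 249.54244973]
 [  0.           0.           1.        ]] [[-0.6439 -0.5576  0.5239  1.0587]
 [ 0.765  -0.476   0.4338  0.391 ]
 [ 0.0075  0.6801  0.7331  0.7759]
 [ 0.      0.      0.      1.    ]] dict_keys(['color', 'camera_matrix', 'pose'])
top [[595.23226382   0.         331.71835932]
 [  0.         595.23226382 239.85686383]
 [  0.           0.           1.        ]] [[ 0.009   0.9904 -0.1378  0.3988]
 [-0.9999  0.0081 -0.0075 -0.0151]
 [-0.0063  0.1379  0.9904  1.4953]
 [ 0.      0.      0.      1.    ]] dict_keys(['color', 'camera_matrix', 'pose'])
{'time_s': 0.1, 'joint_positions': array([ 1.05547535e+00,  2.07330146e-01,  1.54275905e+00, -1.71814611e-05,
        1.39349459e+00, -1.50512737e-01]), 'dq': array([ 0.00073155, -0.00166672, -0.00574628,  0.00014404,  0.0013178 ,
        0.00167798]), 'tau': array([-1.09551038e-03, -3.71869826e+01, -2.82290018e+01,  6.99670077e-02,
        3.11975379e-02, -5.56789064e-05]), 'position': array([0.20481458, 0.5365318 , 0.20443423]), 'eef_rot': array([-3.17362096e-04,  1.81392743e-01,  9.83410231e-01, -9.43666546e-04]), 'force': array([-0.61229902, -0.62589299,  1.18463136]), 'ft_torque': array([-0.01346144,  0.02609414,  0.0310636 ]), 'finger_force': 0.0, 'grip_width': 0.09412835408210636}
```

View pics/scene0.png

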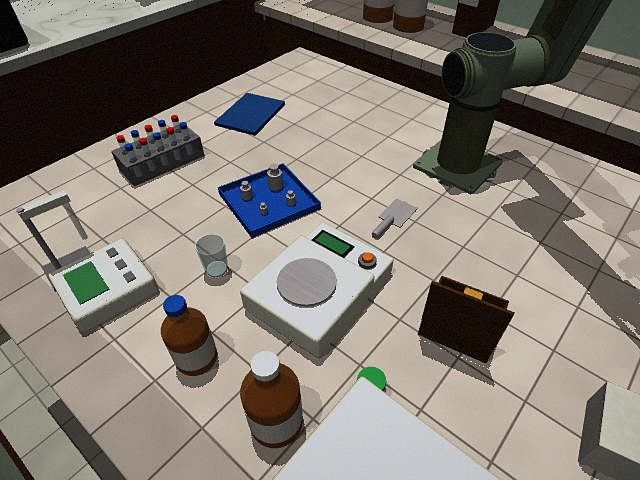

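View pics/top0.png

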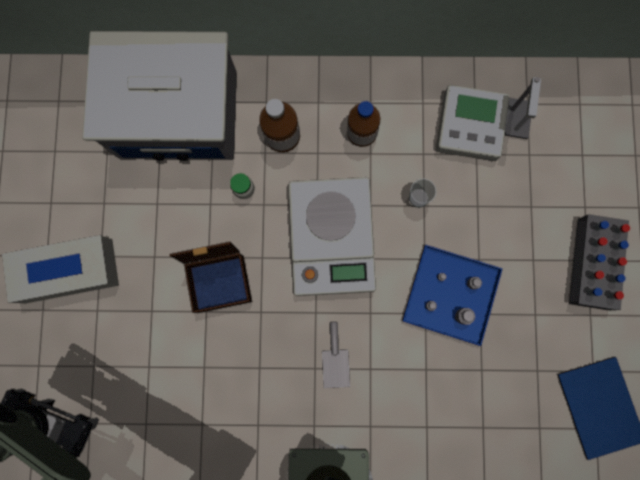

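The scene view shows the tray at (270,200) with four weights, the balance at (318,285) and the case at (467,320). In the top view, the likely 200 g weight is at (475,283), the 500 g at (466,316), the pan at (331,216), the key at (310,274) and the case at (218,283). I'll enlarge both.

```bash
python3 - <<'E'
import cv2
a=cv2.imread("pics/scene0.png")[155:365,215:515]; cv2.imwrite("pics/s1.png",cv2.resize(a,(800,560),interpolation=cv2.INTER_CUBIC))
a=cv2.imread("pics/top0.png")[170:350,165:510]; a=cv2.convertScaleAbs(a,alpha=1.6,beta=10);cv2.imwrite("pics/t1.png",cv2.resize(a,(793,414),interpolation=cv2.INTER_CUBIC))
E
```

```text
(no output)
```

View pics/s1.png

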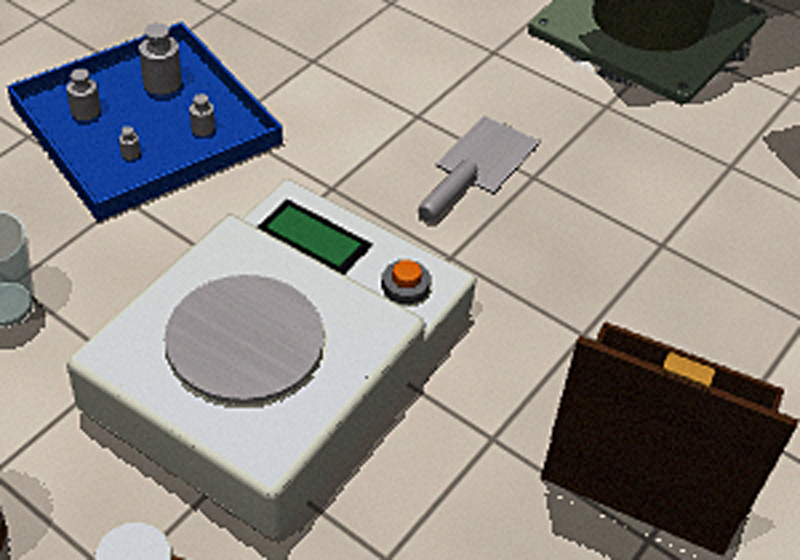

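View pics/t1.png

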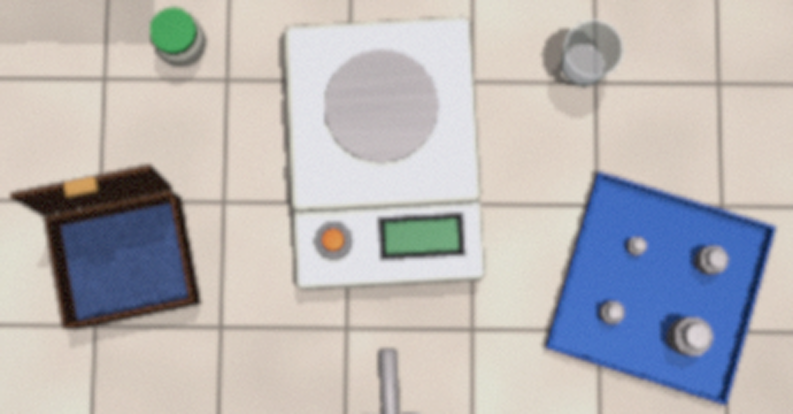

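The scene crop shows the 200 g weight with its knob top at (80,75). The pan is at (245,338), the key at (407,271), and the lid edge runs (580,338)–(797,420). In the top crop the 200 g weight is at (713,258), the pan at (381,105), the key at (333,240), the case rim corners at (198,302) and (66,326), and the lid edge at (12,195)–(150,167). One more mosaic should sharpen these.

```bash
python3 - <<'E'
import cv2,numpy as np
s=cv2.imread("pics/scene0.png");t=cv2.convertScaleAbs(cv2.imread("pics/top0.png"),alpha=1.7,beta=10)
g=lambda im,x,y,w,h:cv2.resize(im[y:y+h,x:x+w],(400,300),interpolation=cv2.INTER_CUBIC)
m=np.vstack([np.hstack([g(s,226,170,40,30),g(t,455,268,40,30)]),np.hstack([g(s,415,265,100,75),g(t,165,235,100,75)])])
cv2.imwrite("pics/m1.png",m)
E
```

```text
(no output)
```

View pics/m1.png

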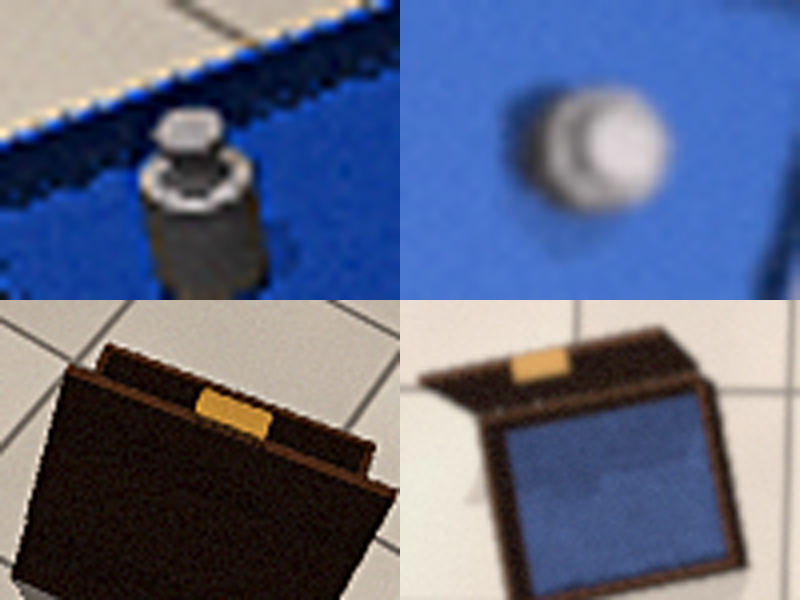

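The mosaic gives the 200 g knob-top centre at scene (244.3,182.4) and top (477.2,282.0). The lid free edge is at top (169.6,254.1)–(229.6,241.6) and scene (431.1,281.4)–(513.9,312.6).

```bash
cat > h.py <<'E'
import numpy as np
S=dict(K=np.array([[444.05,0,327.52],[0,444.05,249.54],[0,0,1]]),T=np.array([[-0.6439,-0.5576,0.5239,1.0587],[0.765,-0.476,0.4338,0.391],[0.0075,0.6801,0.7331,0.7759]]))
T=dict(K=np.array([[595.232,0,331.718],[0,595.232,239.857],[0,0,1]]),T=np.array([[0.009,0.9904,-0.1378,0.3988],[-0.9999,0.0081,-0.0075,-0.0151],[-0.0063,0.1379,0.9904,1.4953]]))
def ray(c,p):
    v=np.linalg.solve(c["K"],[p[0],p[1],1.]); d=c["T"][:,:3]@(v*[1,-1,-1]); return c["T"][:,3],d/np.linalg.norm(d)
def tri(ps,pt):
    A=[];b=[]
    for o,d in(ray(S,ps),ray(T,pt)):
        P=np.eye(3)-np.outer(d,d);A.append(P);b.append(P@o)
    x,r,*_=np.linalg.lstsq(np.vstack(A),np.hstack(b),rcond=None); return x.round(4),float(np.sqrt(r[0]))
def atz(c,p,z):
    o,d=ray(c,p); return (o+d*(z-o[2])/d[2]).round(4)
s1=lambda x,y:((x+.5)*.375-.5+215,(y+.5)*.375-.5+155)
t1=lambda x,y:((x+.5)*345/793-.5+165,(y+.5)*345/793-.5+170)
E
python3 - <<'E'
from h import *
print("w200",tri((244.35,182.4),(477.2,282.0)))
print("pan",tri(s1(245,336),t1(381,105)))
print("key",tri(s1(407,268),t1(333,240)))
for n,a,b in(("500",(157,32),(692,335)),("100",(202,100),(612,312)),("50",(127,132),(637,245))): print(n,tri(s1(*a),t1(*b)))
print("bal body far/near edges L,R",[atz(T,t1(*p),z) for p,z in(((287,30),.072),((467,19),.072),((298,288),.05),((482,277),.05))])
print("lid edge",tri((431.1,281.4),(229.6,241.6)),tri((513.9,312.6),(169.6,254.1)))
print("rim nearR nearL farR farL",[atz(T,p,.06) for p in((251,301),(193.4,311.5),(242.6,255.1),(185.4,263.4))])
print("jar",atz(T,t1(175,30),.07),"beaker",atz(T,t1(593,45),.085))
print("tray",[atz(T,t1(*p),.022) for p in((597,172),(774,228),(725,404),(546,347))])
E
```

```text
w200 (array([ 0.4987, -0.3567,  0.0495]), 0.0020312957974041143)
pan (array([6.544e-01, 4.000e-04, 7.940e-02]), 0.0022707301966715387)
key (array([0.5131, 0.0488, 0.0714]), 0.0013219007996401778)
500 (array([ 0.419 , -0.3245,  0.0697]), 0.0008344968263556312)
100 (array([ 0.442 , -0.246 ,  0.0408]), 0.0008864857503745624)
50 (array([ 0.514 , -0.2755,  0.0312]), 0.00034521658778348657)
bal body far/near edges L,R [array([0.7371, 0.1001, 0.072 ]), array([ 0.7505, -0.0915,  0.072 ]), array([0.4643, 0.0851, 0.05  ]), array([ 0.4776, -0.1087,  0.05  ])]
lid edge (array([0.5758, 0.2225, 0.1817]), 2.8223406440253256e-05) (array([0.5461, 0.3569, 0.1822]), 0.0026305232031338397)
rim nearR nearL farR farL [array([0.4486, 0.1883, 0.06  ]), array([0.4224, 0.3259, 0.06  ]), array([0.5594, 0.2118, 0.06  ]), array([0.538 , 0.3501, 0.06  ])]
jar [0.7367 0.2198 0.07  ] beaker [ 0.7203 -0.2233  0.085 ]
tray [array([ 0.5939, -0.2353,  0.022 ]), array([ 0.5345, -0.4251,  0.022 ]), array([ 0.3471, -0.3677,  0.022 ]), array([ 0.4052, -0.1786,  0.022 ])]
```

```bash
cat > go.py <<'E'
# usage: go.py x y z closing_yaw_deg -> shift in tool axes, spin
import sys,numpy as np
from scipy.spatial.transform import Rotation as R
from bench import env
o=env.observe(); w,x,y,z=o["eef_rot"]; r=R.from_quat([x,y,z,w])
t=np.array(list(map(float,sys.argv[1:4]))); cy=r.as_matrix()[:,1]; yaw=np.degrees(np.arctan2(cy[1],cy[0]))
d=-(float(sys.argv[4])-yaw); d=(d+90)%180-90
print("shift",r.inv().apply(t-o["position"]).round(4),"spin",round(np.radians(d),3),"pos",o["position"].round(4),"yaw",round(yaw,1),"q",o["joint_positions"].round(2),"t",o["time_s"],"F",o["force"].round(1),"w",round(o["grip_width"],4),o["finger_force"])
E
python3 go.py 0.4987 -0.3567 0.12 28.3
```

```text
shift [-0.5932 -0.7294  0.0857] spin 0.712 pos [0.2048 0.5365 0.2044] yaw 69.1 q [ 1.06  0.21  1.54 -0.    1.39 -0.15] t 0.1 F [-0.6 -0.6  1.2] w 0.0941 0.0
```

```bash
python3 -m inch '{"linear":[[-0.593,-0.729,0],[-0.593,-0.729,0],[-0.593,-0.729,0],[-0.593,-0.729,0],[-0.593,-0.729,0],[-0.593,-0.729,0],[-0.593,-0.729,0],[-0.593,-0.729,0],[-0.593,-0.729,0],[-0.593,-0.729,0],[-0.593,-0.729,0],[-0.593,-0.729,0],[-0.593,-0.729,0],[-0.593,-0.729,0],[-0.593,-0.729,0],[-0.593,-0.729,0],[-0.593,-0.729,0],[-0.593,-0.729,0]],"spin":[0.712,0.712,0.712,0.712,0.712,0.712,0.712,0.712,0.712,0.712,0.712,0.712,0.712,0.712,0.712,0.712,0.712,0.712],"jaw":[0.7,0.7,0.7,0.7,0.7,0.7,0.7,0.7,0.7,0.7,0.7,0.7,0.7,0.7,0.7,0.7,0.7,0.7]}'; python3 go.py 0.4987 -0.3567 0.08 28.3
```

```text
time_s: 2.35
position: [0.4988, -0.3538, 0.2055]
eef_rot: [-0.0, 0.512, 0.859, 0.0]
force: [-0.6, 0.4, 0.4]
grip_width: 0.0655
finger_force: 0.0
shift [-0.0026 -0.0014  0.1255] spin 0.001 pos [ 0.4988 -0.3538  0.2055] yaw 28.4 q [-0.76  0.28  1.45  0.    1.41 -1.25] t 2.35 F [-0.6  0.4  0.4] w 0.0655 0.0
```

```bash
python3 -m inch '{"linear":[[-0.003,-0.001,0.06],[-0.003,-0.001,0.11],[-0.003,-0.001,0.14],[-0.003,-0.001,0.16],[-0.003,-0.001,0.175],[-0.003,-0.001,0.187],[-0.003,-0.001,0.195],[-0.003,-0.001,0.195]],"spin":[0,0,0,0,0,0,0,0],"jaw":[0.7,0.7,0.7,0.7,0.7,0.7,0.7,0.7]}'; python3 go.py 0.4987 -0.3567 0.010 28.3
python3 - <<'E'
from bench import imaging
import cv2
a=imaging.camera("scene")["color"][150:240,200:340]; cv2.imwrite("pics/g1.png",cv2.resize(a,(700,450),interpolation=cv2.INTER_CUBIC))
E
```

```text
time_s: 3.35
position: [0.4995, -0.3585, 0.0102]
eef_rot: [-0.0, 0.513, 0.859, 0.0]
force: [0.1, 0.1, 0.1]
grip_width: 0.0656
finger_force: 0.0
shift [0.0019 0.0002 0.0002] spin -0.0 pos [ 0.4995 -0.3585  0.0102] yaw 28.3 q [-0.76  0.51  1.58 -0.    1.05 -1.26] t 3.35 F [0.1 0.1 0.1] w 0.0656 0.0
```

View pics/g1.png

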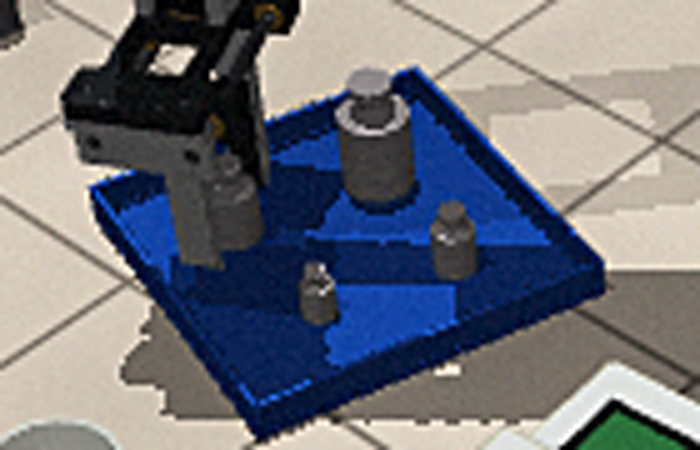

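The picture shows the 200 g weight (230,210) between the fingers, with the left finger at (195,215) and the other weights clear. I'll close the gripper and lift.

```bash
python3 -m inch '{"linear":[[0,0,0],[0,0,0],[0,0,0],[0,0,0],[0,0,0],[0,0,0],[0,0,0],[0,0,-0.01],[0,0,-0.03],[0,0,-0.07],[0,0,-0.13],[0,0,-0.16],[0,0,-0.16]],"spin":[0,0,0,0,0,0,0,0,0,0,0,0,0],"jaw":[0,0,0,0,0,0,0,0,0,0,0,0,0]}'; python3 go.py 0.654 0.0 0.17 28.3
```

```text
time_s: 5.03
position: [0.5018, -0.3605, 0.1756]
eef_rot: [0.005, 0.513, 0.859, -0.001]
force: [-0.5, -0.2, -2.8]
grip_width: 0.0294
finger_force: 30.0
shift [0.2452 0.305  0.0043] spin 0.0 pos [ 0.5018 -0.3605  0.1756] yaw 28.3 q [-0.76  0.31  1.47  0.    1.35 -1.26] t 5.025 F [-0.5 -0.2 -2.8] w 0.0294 29.999614819244016
```

```bash
python3 -m inch '{"linear":[[0.245,0.305,0],[0.245,0.305,0],[0.245,0.305,0],[0.245,0.305,0],[0.245,0.305,0],[0.245,0.305,0],[0.245,0.305,0],[0.245,0.305,0],[0.245,0.305,0],[0.245,0.305,0]],"spin":[0,0,0,0,0,0,0,0,0,0],"jaw":[0,0,0,0,0,0,0,0,0,0]}'; python3 go.py 0.654 0.0 0.093 28.3
```

```text
time_s: 6.28
position: [0.6514, -0.0002, 0.1702]
eef_rot: [-0.0, 0.514, 0.858, -0.0]
force: [-0.6, -0.5, -1.6]
grip_width: 0.0295
finger_force: 30.0
shift [-0.0011  0.0024  0.0772] spin -0.002 pos [ 6.514e-01 -2.000e-04  1.702e-01] yaw 28.2 q [-0.13  0.39  1.38 -0.    1.37 -0.62] t 6.275 F [-0.6 -0.5 -1.6] w 0.0295 29.99965031616739
```

```bash
python3 -m inch '{"linear":[[0,0.002,0.03],[0,0.002,0.05],[0,0.002,0.062],[0,0.002,0.07],[0,0.002,0.075],[0,0.002,0.077],[0,0.002,0.077]],"spin":[0,0,0,0,0,0,0],"jaw":[0,0,0,0,0,0,0]}'; python3 go.py 0.654 0.0 0.088 28.3
```

```text
time_s: 7.15
position: [0.654, 0.0028, 0.0939]
eef_rot: [0.0, 0.513, 0.859, 0.0]
force: [-0.1, -0.0, -1.2]
grip_width: 0.0293
finger_force: 30.0
shift [-0.0024 -0.0014  0.0059] spin 0.0 pos [0.654  0.0028 0.0939] yaw 28.3 q [-0.13  0.47  1.43 -0.    1.24 -0.62] t 7.15 F [-0.1 -0.  -1.2] w 0.0293 29.999503996077692
```

```bash
python3 -m inch '{"linear":[[0,0,0.002],[0,0,0.003],[0,0,0.004],[0,0,0.0045],[0,0,0.005],[0,0,0.005]],"spin":[0,0,0,0,0,0],"jaw":[0,0,0,0,0,0]}'; python3 go.py 0.654 0.0 0.088 28.3
```

```text
time_s: 7.9
position: [0.6537, 0.0028, 0.0886]
eef_rot: [-0.0, 0.513, 0.859, -0.0]
force: [0.1, 0.2, -0.8]
grip_width: 0.0297
finger_force: 30.0
shift [-0.0026 -0.001   0.0006] spin 0.0 pos [0.6537 0.0028 0.0886] yaw 28.3 q [-0.13  0.48  1.44 -0.    1.23 -0.62] t 7.9 F [ 0.1  0.2 -0.8] w 0.0297 29.999841519165784
```

```bash
python3 -m inch '{"linear":[[0,0,0.0005],[0,0,0.001],[0,0,0.001]],"spin":[0,0,0],"jaw":[0,0,0]}'; python3 -m inch '{"linear":[[0,0,0.0005],[0,0,0.0005]],"spin":[0,0],"jaw":[0,0]}'
```

```text
time_s: 8.28
position: [0.6538, 0.0027, 0.0886]
eef_rot: [0.0, 0.513, 0.859, -0.0]
force: [-3.2, 0.5, 5.3]
grip_width: 0.0291
finger_force: 30.0
time_s: 8.52
position: [0.6538, 0.0027, 0.0886]
eef_rot: [0.0, 0.513, 0.859, -0.0]
force: [-3.8, 0.7, 5.6]
grip_width: 0.0292
finger_force: 30.0
```

```bash
python3 -m inch '{"linear":[[0,0,0],[0,0,0],[0,0,0],[0,0,0],[0,0,0],[0,0,-0.02],[0,0,-0.05],[0,0,-0.09],[0,0,-0.11],[0,0,-0.11]],"spin":[0,0,0,0,0,0,0,0,0,0],"jaw":[0.6,0.6,0.6,0.6,0.6,0.6,0.6,0.6,0.6,0.6]}'; python3 go.py 0.513 0.049 0.2 28.3
```

```text
time_s: 9.78
position: [0.6553, 0.0025, 0.1999]
eef_rot: [0.002, 0.513, 0.859, 0.001]
force: [0.5, -0.1, -0.3]
grip_width: 0.0561
finger_force: 0.0
shift [ 0.1084 -0.1033 -0.0008] spin 0.0 pos [0.6553 0.0025 0.1999] yaw 28.3 q [-0.13  0.38  1.34 -0.    1.42 -0.62] t 9.775 F [ 0.5 -0.1 -0.3] w 0.0561 0.0
```

```bash
python3 -m inch '{"linear":[[0.108,-0.103,0],[0.108,-0.103,0],[0.108,-0.103,0],[0.108,-0.103,0],[0.108,-0.103,0.06],[0.108,-0.103,0.09],[0.108,-0.103,0.105],[0.108,-0.103,0.11],[0.108,-0.103,0.11]],"spin":[0,0,0,0,0,0,0,0,0],"jaw":[0.6,0,0,0,0,0,0,0,0]}'; python3 go.py 0.513 0.049 0.074 28.3
python3 - <<'E'
from bench import imaging
import cv2
a=imaging.camera("scene")["color"][175:365,215:455]; cv2.imwrite("pics/k1.png",cv2.resize(a,(720,570),interpolation=cv2.INTER_CUBIC))
E
```

```text
time_s: 10.9
position: [0.5129, 0.0488, 0.0876]
eef_rot: [0.001, 0.513, 0.858, 0.0]
force: [-0.0, 0.0, 0.2]
grip_width: 0.0007
finger_force: 0.0
shift [0.0002 0.0002 0.0136] spin -0.0 pos [0.5129 0.0488 0.0876] yaw 28.3 q [-0.07  0.21  1.8  -0.    1.13 -0.57] t 10.9 F [-0.   0.   0.2] w 0.0007 0.0
```

View pics/k1.png

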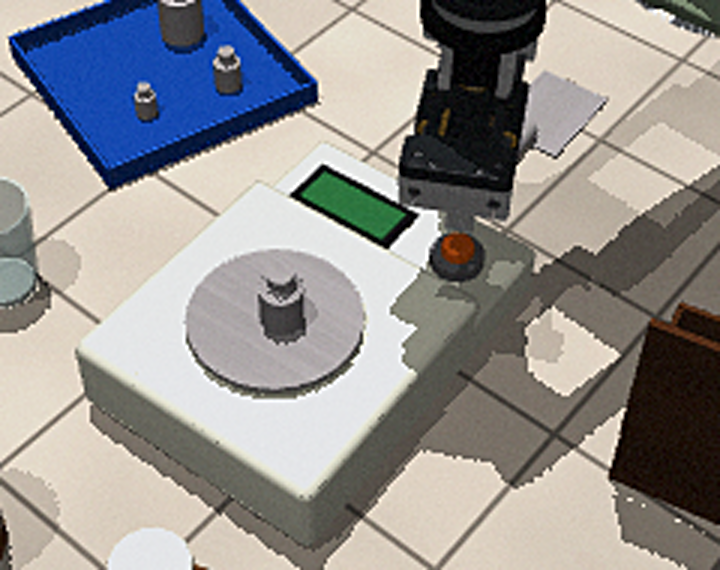

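The picture shows the weight upright at the pan's centre (282,310) and the shut fingertips (460,225) just above the key (458,248). I'll press it now.

```bash
python3 -m inch '{"linear":[[0,0,0.008],[0,0,0.014],[0,0,0.018],[0,0,0.020],[0,0,0.0215],[0,0,0.0225],[0,0,0.0225],[0,0,0.0225]],"spin":[0,0,0,0,0,0,0,0],"jaw":[0,0,0,0,0,0,0,0]}'
```

```text
time_s: 11.95
position: [0.5119, 0.049, 0.0661]
eef_rot: [-0.0, 0.513, 0.859, -0.0]
force: [-5.1, -0.4, 11.7]
grip_width: 0.0003
finger_force: 6.1
```

```bash
python3 -m inch '{"linear":[[0,0,0.0005],[0,0,0.001],[0,0,0.001]],"spin":[0,0,0],"jaw":[0,0,0]}'; python3 -m inch '{"linear":[[0,0,-0.01],[0,0,-0.04],[0,0,-0.09],[0,0,-0.13],[0,0,-0.13]],"spin":[0,0,0,0,0],"jaw":[0,0,0,0,0.6]}';python3 go.py 0.6538 0.0027 0.2 100.7
```

```text
time_s: 12.32
position: [0.512, 0.049, 0.066]
eef_rot: [-0.0, 0.513, 0.859, -0.0]
force: [-6.6, -0.7, 18.0]
grip_width: 0.0006
finger_force: 8.8
time_s: 12.95
position: [0.5149, 0.0488, 0.1974]
eef_rot: [0.004, 0.513, 0.859, 0.002]
force: [-0.2, 0.2, 0.3]
grip_width: 0.0071
finger_force: 0.0
shift [-0.1065  0.1005 -0.0013] spin -1.263 pos [0.5149 0.0488 0.1974] yaw 28.3 q [-0.07  0.08  1.7   0.    1.35 -0.57] t 12.95 F [-0.2  0.2  0.3] w 0.0071 0.0
```

```bash
python3 -m inch '{"linear":[[-0.107,0.1,0],[-0.107,0.1,0],[-0.107,0.1,0],[-0.107,0.1,0],[-0.107,0.1,0],[-0.107,0.1,0],[-0.107,0.1,0],[-0.107,0.1,0],[-0.107,0.1,0],[-0.107,0.1,0]],"spin":[-1.263,-1.263,-1.263,-1.263,-1.263,-1.263,-1.263,-1.263,-1.263,-1.263],"jaw":[0.6,0.6,0.6,0.6,0.6,0.6,0.6,0.6,0.6,0.6]}';python3 go.py 0.6538 0.0027 0.0886 100.7
```

```text
time_s: 14.2
position: [0.6504, 0.0022, 0.193]
eef_rot: [-0.0, -0.092, 0.996, 0.0]
force: [-0.5, 0.2, 0.4]
grip_width: 0.0563
finger_force: 0.0
shift [-0.0035 -0.0002  0.1044] spin -0.002 pos [0.6504 0.0022 0.193 ] yaw 100.6 q [-0.13  0.37  1.35  0.    1.41 -1.89] t 14.2 F [-0.5  0.2  0.4] w 0.0563 0.0
```

```bash
python3 -m inch '{"linear":[[-0.003,0,0.04],[-0.003,0,0.07],[-0.003,0,0.09],[-0.003,0,0.1],[-0.003,0,0.104],[-0.003,0,0.104],[-0.003,0,0.104]],"spin":[0,0,0,0,0,0,0],"jaw":[0.6,0.6,0.6,0.6,0.6,0.6,0.6]}'; python3 -m inch '{"linear":[[0,0,0],[0,0,0],[0,0,0],[0,0,0],[0,0,0],[0,0,0],[0,0,-0.01],[0,0,-0.03],[0,0,-0.08],[0,0,-0.13],[0,0,-0.13]],"spin":[0,0,0,0,0,0,0,0,0,0,0],"jaw":[0,0,0,0,0,0,0,0,0,0,0]}';python3 go.py 0.480 0.267 0.22 100.7
```

```text
time_s: 15.08
position: [0.6545, 0.0026, 0.0907]
eef_rot: [0.001, -0.093, 0.996, -0.0]
force: [-0.3, -0.6, 0.2]
grip_width: 0.0561
finger_force: 0.0
time_s: 16.45
position: [0.6577, 0.0017, 0.2275]
eef_rot: [0.007, -0.093, 0.996, -0.002]
force: [0.8, -0.1, -2.0]
grip_width: 0.0294
finger_force: 30.0
shift [0.1257 0.2936 0.0044] spin -0.001 pos [0.6577 0.0017 0.2275] yaw 100.6 q [-0.13  0.36  1.31 -0.    1.46 -1.89] t 16.45 F [ 0.8 -0.1 -2. ] w 0.0294 29.998818913009018
```

```bash
python3 -m inch '{"linear":[[0.126,0.294,0],[0.126,0.294,0],[0.126,0.294,0],[0.126,0.294,0],[0.126,0.294,0],[0.126,0.294,0],[0.126,0.294,0],[0.126,0.294,0],[0.126,0.294,0]],"spin":[0,0,0,0,0,0,0,0,0],"jaw":[0,0,0,0,0,0,0,0,0]}';python3 go.py 0.480 0.267 0.1 100.7
python3 - <<'E'
from bench import imaging
import cv2,numpy as np
a=imaging.camera("scene")["color"][180:380,380:580]; b=cv2.convertScaleAbs(imaging.camera("top")["color"][215:335,150:270],alpha=1.7,beta=10)
cv2.imwrite("pics/c1.png",np.hstack([cv2.resize(x,(400,400),interpolation=cv2.INTER_CUBIC) for x in(a,b)]))
E
```

```text
time_s: 17.58
position: [0.4762, 0.267, 0.2192]
eef_rot: [-0.0, -0.092, 0.996, -0.0]
force: [0.7, 0.9, -1.9]
grip_width: 0.0292
finger_force: 30.0
shift [-0.0038 -0.0007  0.1192] spin -0.003 pos [0.4762 0.267  0.2192] yaw 100.5 q [ 0.35  0.13  1.6  -0.    1.41 -1.4 ] t 17.575 F [ 0.7  0.9 -1.9] w 0.0292 29.998834297293797
```

View pics/c1.png

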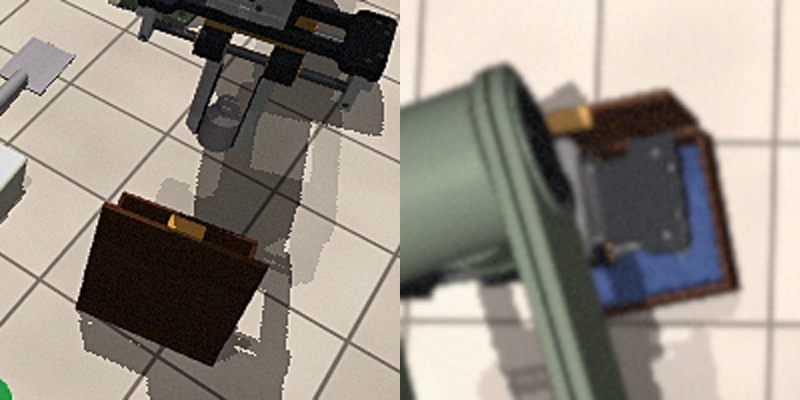

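The scene view shows the weight held upright at (215,130) in front of the open lid (165,280). The top view shows the gripper body over the case lining, clear of the lid. I'll lower it straight down.

```bash
python3 -m inch '{"linear":[[-0.001,0,0.05],[-0.001,0,0.09],[-0.001,0,0.12],[-0.001,0,0.145],[-0.001,0,0.165],[-0.001,0,0.18],[-0.001,0,0.191],[-0.001,0,0.198],[-0.001,0,0.201],[-0.001,0,0.201],[-0.001,0,0.201]],"spin":[0,0,0,0,0,0,0,0,0,0,0],"jaw":[0,0,0,0,0,0,0,0,0,0,0]}';python3 go.py 0.480 0.267 0.012 100.7
```

```text
time_s: 19.05
position: [0.4768, 0.2687, 0.019]
eef_rot: [0.001, -0.093, 0.996, 0.0]
force: [0.3, 0.6, -1.7]
grip_width: 0.0292
finger_force: 30.0
shift [-0.0029 -0.0023  0.007 ] spin -0.0 pos [0.4768 0.2687 0.019 ] yaw 100.7 q [ 0.36  0.38  1.76 -0.    1.01 -1.4 ] t 19.05 F [ 0.3  0.6 -1.7] w 0.0292 29.99894555832725
```

```bash
python3 -m inch '{"linear":[[0,0,0.001],[0,0,0.002],[0,0,0.003],[0,0,0.004],[0,0,0.004]],"spin":[0,0,0,0,0],"jaw":[0,0,0,0,0]}'; python3 -m inch '{"linear":[[0,0,0.0005],[0,0,0.001],[0,0,0.0015],[0,0,0.0015]],"spin":[0,0,0,0],"jaw":[0,0,0,0]}'
```

```text
time_s: 19.68
position: [0.4762, 0.2685, 0.0143]
eef_rot: [-0.0, -0.093, 0.996, -0.0]
force: [-0.1, 0.3, -1.8]
grip_width: 0.0292
finger_force: 30.0
time_s: 20.18
position: [0.4762, 0.2685, 0.0129]
eef_rot: [-0.0, -0.093, 0.996, -0.0]
force: [-0.1, -0.1, -2.2]
grip_width: 0.0293
finger_force: 30.0
```

```bash
python3 -m inch '{"linear":[[0,0,0.0004],[0,0,0.0008],[0,0,0.0008]],"spin":[0,0,0],"jaw":[0,0,0]}'; python3 -m inch '{"linear":[[0,0,0.0004],[0,0,0.0008],[0,0,0.0008]],"spin":[0,0,0],"jaw":[0,0,0]}'
```

```text
time_s: 20.55
position: [0.4764, 0.2685, 0.0127]
eef_rot: [0.0, -0.093, 0.996, -0.0]
force: [-1.5, -0.6, 4.8]
grip_width: 0.0293
finger_force: 30.0
time_s: 20.92
position: [0.4764, 0.2685, 0.0126]
eef_rot: [-0.0, -0.093, 0.996, -0.0]
force: [-4.5, -2.0, 9.2]
grip_width: 0.0294
finger_force: 30.0
```

```bash
python3 -m inch '{"linear":[[0,0,0],[0,0,0],[0,0,0],[0,0,0],[0,0,-0.02],[0,0,-0.06],[0,0,-0.12],[0,0,-0.18],[0,0,-0.23],[0,0,-0.23],[-0.06,0,-0.23],[-0.12,0,-0.23],[-0.13,0,-0.23],[-0.13,0,-0.23]],"spin":[0,0,0,0,0,0,0,0,0,0,0,0,0,0],"jaw":[0.45,0.45,0.45,0.45,0.45,0.45,0.45,0.45,0,0,0,0,0,0]}';python3 go.py 0.6005 0.2893 0.165 100.7
python3 - <<'E'
from bench import imaging
import cv2,numpy as np
a=imaging.camera("scene")["color"][180:380,380:580]; b=cv2.convertScaleAbs(imaging.camera("top")["color"][215:335,150:270],alpha=1.7,beta=10)
cv2.imwrite("pics/c2.png",np.hstack([cv2.resize(x,(400,400),interpolation=cv2.INTER_CUBIC) for x in(a,b)]))
E
```

```text
time_s: 22.68
position: [0.6033, 0.2922, 0.239]
eef_rot: [-0.002, -0.093, 0.996, -0.0]
force: [-0.9, -0.4, 0.1]
grip_width: 0.0008
finger_force: 0.0
shift [ 0.003  -0.0023  0.074 ] spin -0.001 pos [0.6033 0.2922 0.239 ] yaw 100.6 q [ 0.32  0.39  1.24  0.    1.52 -1.43] t 22.675 F [-0.9 -0.4  0.1] w 0.0008 0.0
```

View pics/c2.png

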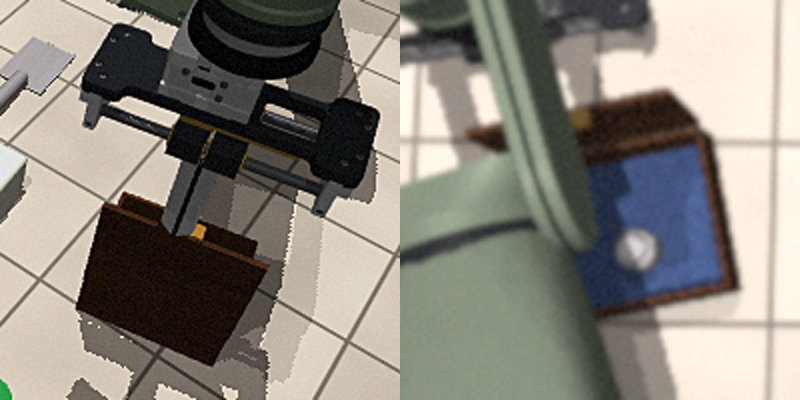

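The top view shows the weight standing in the case (637,248). In the scene view the shut fingers (178,230) are behind the lid. I'll swing the lid over along its arc.

```bash
python3 -m inch '{"linear":[[0,0,0.04],[0,0,0.074],[0,0,0.074],[0.02,0,0.077],[0.04,0,0.0785],[0.053,0,0.079],[0.066,0,0.08],[0.078,0,0.084],[0.09,0,0.089],[0.101,0,0.0955],[0.112,0,0.1035],[0.121,0,0.113],[0.129,0,0.123],[0.134,0,0.131],[0.138,0,0.139],[0.141,0,0.147],[0.143,0,0.155],[0.143,0,0.155]],"spin":[0,0,0,0,0,0,0,0,0,0,0,0,0,0,0,0,0,0],"jaw":[0,0,0,0,0,0,0,0,0,0,0,0,0,0,0,0,0,0]}';python3 go.py 0.4605 0.263 0.0665 100.7
```

```text
time_s: 25.02
position: [0.4628, 0.2659, 0.0854]
eef_rot: [-0.001, -0.093, 0.996, -0.0]
force: [0.3, 0.2, 0.2]
grip_width: 0.001
finger_force: 0.0
shift [ 0.0028 -0.0024  0.0189] spin -0.001 pos [0.4628 0.2659 0.0854] yaw 100.7 q [ 0.36  0.25  1.75  0.    1.14 -1.4 ] t 25.025 F [0.3 0.2 0.2] w 0.001 0.0
```

```bash
python3 -m inch '{"linear":[[0.002,0,0.006],[0.003,0,0.012],[0.003,0,0.016],[0.003,0,0.0185],[0.003,0,0.0195],[0.003,0,0.0195]],"spin":[0,0,0,0,0,0],"jaw":[0,0,0,0,0,0]}'
```

```text
time_s: 25.78
position: [0.4607, 0.2656, 0.0669]
eef_rot: [0.0, -0.093, 0.996, 0.0]
force: [0.2, 0.2, 0.0]
grip_width: 0.0003
finger_force: 0.0
```

```bash
python3 -m inch '{"linear":[[0,0,0.001],[0,0,0.0018],[0,0,0.0018]],"spin":[0,0,0],"jaw":[0,0,0]}'; python3 - <<'E'
from bench import imaging
import cv2,numpy as np
a=imaging.camera("scene")["color"][180:380,380:580]; b=cv2.convertScaleAbs(imaging.camera("top")["color"][215:335,150:270],alpha=1.7,beta=10)
cv2.imwrite("pics/c3.png",np.hstack([cv2.resize(x,(400,400),interpolation=cv2.INTER_CUBIC) for x in(a,b)]))
E
```

```text
time_s: 26.15
position: [0.4609, 0.2656, 0.0666]
eef_rot: [0.0, -0.093, 0.996, -0.0]
force: [-2.8, -1.0, 10.0]
grip_width: 0.0001
finger_force: 4.6
```

View pics/c3.png

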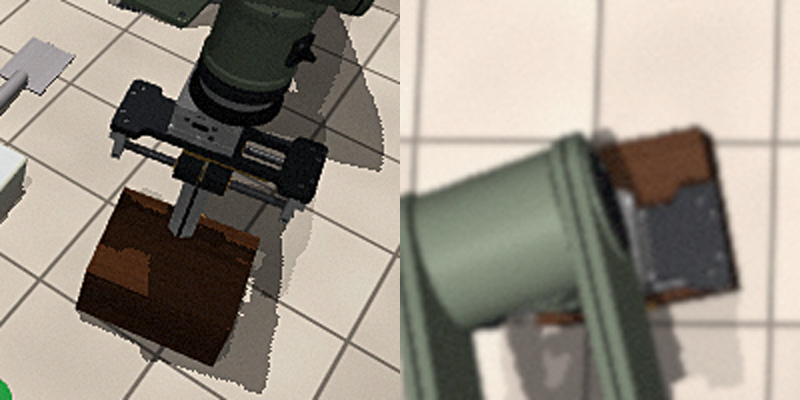

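The lid lies flat on the case in both views, with the fingers pressing on it at 10 N and z = 0.0666, which is the height of the shut lid's top face. I'll back off upward and hand in.

```bash
python3 -m inch '{"linear":[[0,0,0.0005],[0,0,0.0005],[0,0,-0.01],[0,0,-0.05],[0,0,-0.1],[0,0,-0.15],[0,0,-0.15],[0,0,-0.15],[0,0,-0.15]],"spin":[0,0,0,0,0,0,0,0,0],"jaw":[0,0,0,0,0,0,0,0,0]}' && python3 - <<'E'
from bench import order
print(order.finish_job())
E
```

```text
time_s: 27.38
position: [0.4593, 0.2651, 0.2129]
eef_rot: [-0.002, -0.093, 0.996, -0.001]
force: [0.2, -0.7, 0.3]
grip_width: 0.0007
finger_force: 0.0
the job is handed in; nothing more can be done
None
```

The job is handed in at 27.4 s of the allowed 72 s: I stood the 200 g weight on the pan, pressed the key fully down, put the weight in the case and shut the lid; the hand-in gave no verdict, and I took no picture after backing the arm off the lid.

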